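# Find the reamed bushing with the pin gauge and fit it on the spindle

### The arm

A 7-joint arm with a two-finger parallel gripper is mounted at the origin on the work surface. World frame = base frame: x ahead of the robot, y to its left, z up, the work surface at z = 0. Lengths are in m, angles in rad, forces in N, time in s.
With the tool pointing down it reaches from about 0.425 to 0.925 m from the base axis. Payload 6.8 kg.
Tool frame: the origin (TCP) lies at the very end of the fingers, on their centre line; the grasp point (between the pads) lies 19 mm behind it (r.tcp_to_grasp is the distance from the TCP to the grasp point, in m); z points along the fingers, y is the line along which they close (so a half turn about z gives the same grasp; the last joint's range is limited). The gripper opens to 85 mm and grips with 20 to 120 N. Pads are 22 mm wide; open, the fingers measure 114 mm over their backs; the gripper's body (76 mm by 85 mm) begins 54 mm behind the grasp point. The pads swing forward as they close: fully open they stand 13 mm farther back than shut.
Start: joints at [1.07, 0.477, 0.022, 1.555, -0.011, 1.109, -0.083], TCP at [0.258, -0.624, 0.231] pointing down, gripper open.
Joint ranges: [-2.96, 2.96], [-0.34, 2.1], [-1.41, 1.46], [0.24, 2.44], [-1.37, 4.51], [0.17, 1.92], [-2.96, 2.96]. Speed limits (rad/s): [2.39, 2.39, 3.14, 3.14, 3.14, 3.14, 3.14].

### API

Orientations are given as a rotation vector (axis times angle).
In Python, from bench import r gives the robot as it stands.
- The arm moves only by the tool step_arm, never from a script. Its argument "moves" is a list of rows, each a list of 7 numbers: the shift along the tool's x, y, z in mm, then the turn, a rotation vector about the tool's x, y, z in rad, then the finger opening in mm, from 0 to 85.4. A call has 1 to 8 rows; each row is the pose to reach, as a shift and turn from the pose commanded when the call began, along the tool's axes at that moment; what a row does not reach only later rows make up. A row lasts 1/10 s, in which the tool goes at most 50 mm and 8.59 degrees, less where a joint would pass 70% of its speed; a pose out of reach is approached as far as the arm can. A call with a gripper value outside its range is refused whole. The fingers move at their own pace and stop on an object; "grip_force" is the grip in N (left out, the last holds). Time passes only in rows, so rows that repeat a pose let the fingers close. It gives the time, the measured TCP pose, the force, the opening and the grip force at its end, in the units of the state.
- r.get_obs(): the state, without advancing time (a new reading comes with each control period).
- r.grab_frame(name): name is "side" or "top" or "wrist"; returns a dict with "image" (480x640x3 uint8, red, green, blue), "depth" (480x640 float32, m along the optical axis (not along the pixel's ray), 0 where there is no reading), "mtx" (3x3 intrinsics, pixels), "rvec" (rotation vector, rad) and "tvec" (3), from world to camera coordinates, as OpenCV has them. Camera axes: x right, y down, z forward; pixel columns grow to the right and rows downward; lengths in m; the calibration is good to about 2 mm. A picture is of the moment at which its call begins.
- r.hand_in(): hands the job in; it is judged then, once.
The state is a dict: "clock": time; "joints": joint angles; "qvel": joint speeds; "tau": joint torques, N m; "tcp_pos": TCP position; "orientation": TCP orientation; "contact_force": force on the tool from outside, world axes, zero at the start; "moment": the same for the moment, N m; "grip_width": finger opening in m; "gripper_force": force on a finger pad.
Only numpy, scipy, OpenCV 4.12 (cv2) and the standard library are available. Lean on these libraries where they do the work, as an engineer would, in place of code of your own. Each camera call takes 0.05 s, during which the arm holds its last target. There are 200 camera calls.

### The job

Gauge all three steel bushings in the tray in turn, beginning with the one on the robot's right and ending with the one on its left: ease the pin gauge down into the bore until it stops, either part-way (not reamed; never force it) or all the way with its collar on the bushing (reamed to size; only one is). Then put the gauge back in its stand, all the way down, and fit the reamed bushing on the spindle, fully down on the flange. Leave the other two bushings in their pockets and do not disturb the wrench, the jar and the carton.

Things in the scene. Friction and masses are not known exactly. Their poses are not given: they have to be found in the camera images.
- gauge_handle (a point): The pin gauge's handle, at its centre: a hexagonal aluminium bar 24 mm across flats, 50 mm tall, upright (two flats face along this frame's x, the others at 60 degree steps), z up. Under it a round collar 30 mm wide, 4 mm thick, then the pin. It is 29 mm down to the collar's underside and 69 mm to the pin's tip; 0.12 kg. At the start it stands in its stand.
- gauge_tip (a point): The centre of the end of the gauge's round steel pin (16 mm in diameter, 40 mm long below the collar, the last 3 mm tapering to 12.6 mm); z points up along the pin. The pin is right home in a bushing when this point is 40 mm below the bushing's top face (15 mm below its centre), the collar resting on the top face.
- bush_1_centre (a point): The right-hand (robot's view) of three steel bushings (thick tube), upright: 44 mm across, 50 mm tall, mouth of the bore 18 mm at both ends, 0.31 kg. All three look alike. Below 14 mm depth the bore stays wide in the one reamed bushing and narrows to 14 mm in the others, where the 16 mm pin stops. Which is reamed varies. This point: its centre, 25 mm above its foot; z up its axis.
- bush_2_centre (a point): The middle of three steel bushings (thick tube), upright: 44 mm across, 50 mm tall, mouth of the bore 18 mm at both ends, 0.31 kg. All three look alike. Below 14 mm depth the bore stays wide in the one reamed bushing and narrows to 14 mm in the others, where the 16 mm pin stops. Which is reamed varies. This point: its centre, 25 mm above its foot; z up its axis.
- bush_3_centre (a point): The left-hand (robot's view) of three steel bushings (thick tube), upright: 44 mm across, 50 mm tall, mouth of the bore 18 mm at both ends, 0.31 kg. All three look alike. Below 14 mm depth the bore stays wide in the one reamed bushing and narrows to 14 mm in the others, where the 16 mm pin stops. Which is reamed varies. This point: its centre, 25 mm above its foot; z up its axis.
- tray: The fixed grey plastic pocket tray in which the bushings stand in a row along its y axis, bush_3 at +y, 80 mm apart: 86 mm (x) by 250 mm (y), 7 mm high, with three square pockets 50 by 50 mm and 4 mm deep, so that the bushings stand 3 mm above the bench. Origin at the middle of its underside, z up.
- stand_hole (a point): The gauge's stand, fixed: an aluminium block 70 by 70 mm and 46 mm high with an upright hole 19 mm in diameter right through it. This point is the centre of the hole's mouth, on the block's top face. With the gauge fully down, its collar rests on this face and its tip is 40 mm below this point.
- spindle_seat (a point): The spindle, fixed: a round dark steel flange 84 mm across and 12 mm thick with an upright round steel stub, 16 mm in diameter, in its middle, rising 58 mm above the flange, the top 6 mm tapering to 9 mm. This point is on the stub's axis at the flange's top face; z up. A bushing fully down has its centre 25 mm above this point.
- wrench: A steel wrench, 190 mm long, lying on the bench; to be left alone. Origin on its underside.
- jar: A glass jar with a dark steel lid, 64 mm across and 70 mm tall; to be left alone. Origin at the centre of its underside.
- carton: A small closed cardboard carton, 90 by 130 by 60 mm high; to be left alone. Origin at the centre of its underside.
There are look-alikes about, which are no part of the job. Leave any blue look-alike of the part that bears bush_1_centre alone.

How it is judged:
On the way, in this order (a step that is already met when the one before it is completed fails the run):
1. the bushing on the robot's right (bush_1) is gauged where it stands in the tray: the pin is in its bore more than 13 mm deep (no bore stops it before 14 mm) for 0.2 s (z of gauge_tip in the frame of bush_1_centre below 0.012 m and horizontal distance between gauge_tip and bush_1_centre below 0.004 m and z of bush_1_centre in the frame of tray below 0.034 m), for 0.2 s.
2. the middle bushing (bush_2) is gauged where it stands in the tray: the pin is in its bore more than 13 mm deep (no bore stops it before 14 mm) for 0.2 s (z of gauge_tip in the frame of bush_2_centre below 0.012 m and horizontal distance between gauge_tip and bush_2_centre below 0.004 m and z of bush_2_centre in the frame of tray below 0.034 m), for 0.2 s.
3. the bushing on the robot's left (bush_3) is gauged where it stands in the tray: the pin is in its bore more than 13 mm deep (no bore stops it before 14 mm) for 0.2 s (z of gauge_tip in the frame of bush_3_centre below 0.012 m and horizontal distance between gauge_tip and bush_3_centre below 0.004 m and z of bush_3_centre in the frame of tray below 0.034 m), for 0.2 s.
At the end, for the whole second after the job is handed in: The bushing that takes the gauge is on the spindle, down on the flange to within 3 mm and upright; the gauge is upright in its stand, down to within 4 mm; the other two bushings stand upright within 15 mm of where they began (((horizontal distance between bush_1_centre and spindle_seat below 0.004 m and z of bush_1_centre in the frame of spindle_seat below 0.028 m and angle between each of bush_1_centre, bush_2_centre, bush_3_centre's own z axis and vertical below 0.08 rad and distance of each of bush_2_centre, bush_3_centre from where it was at the start of the episode below 0.015 m) or (horizontal distance between bush_2_centre and spindle_seat below 0.004 m and z of bush_2_centre in the frame of spindle_seat below 0.028 m and angle between each of bush_2_centre, bush_1_centre, bush_3_centre's own z axis and vertical below 0.08 rad and distance of each of bush_1_centre, bush_3_centre from where it was at the start of the episode below 0.015 m) or (horizontal distance between bush_3_centre and spindle_seat below 0.004 m and z of bush_3_centre in the frame of spindle_seat below 0.028 m and angle between each of bush_3_centre, bush_1_centre, bush_2_centre's own z axis and vertical below 0.08 rad and distance of each of bush_1_centre, bush_2_centre from where it was at the start of the episode below 0.015 m)) and horizontal distance between gauge_tip and stand_hole below 0.005 m and z of gauge_tip in the frame of stand_hole below -0.036 m and angle between gauge_tip's own z axis and vertical below 0.12 rad); the robot touches nothing.
It fails at once if the gauge is forced: more than 40 N between the gauge and a bushing, or a bushing pressed into the tray with more than 43 N (3 N of it its own weight) (contact force between gauge and bush_1 above 40 N or contact force between gauge and bush_2 above 40 N or contact force between gauge and bush_3 above 40 N or contact force between any of bush_1, bush_2, bush_3 and tray above 43 N).
It fails at once if the wrench, the jar or the carton is moved by more than 30 mm (distance of any of wrench, jar, carton from where it was at the start of the episode above 0.03 m).
It also fails if it takes over 72 s, if anything falls off the work surface, if the arm or the gripper's body presses on something with over 40 N, if the wrist force passes 120 N, or if a joint passes its speed limit or range.

## Working session

There is one attempt and no reset: what is moved stays moved. The work goes in short steps, Python scripts to look and compute and a tool call to move; the robot and the scene stay as the last step left them, time stands still between calls to the robot, and variables do not carry over. Pictures are saved under pics/ and viewed, at most 10 in all, crops included, and the job is handed in when it is done.

Besides the shell and the picture viewer there is one more tool, called after "Emit:" by a JSON object that holds its "op" and its "data", one argument or row to a line. step_arm: Moves the arm, as the interface text tells. Its arguments: {"type":"object","properties":{"moves":{"type":"array","items":{"type":"array","items":{"type":"number"}}},"grip_force":{"type":"number"}},"required":["moves"]}

```bash
ls; mkdir -p pics; python3 - <<'E'
from bench import r
import cv2,pickle
o=r.get_obs(); print({k:o[k] for k in('clock','tcp_pos','orientation','grip_width','contact_force')}, r.tcp_to_grasp)
d={}
for n in('side','top'):
    f=r.grab_frame(n); d[n]=f
    cv2.imwrite(f'pics/{n}0.png',f['image'][:,:,::-1]); print(n,f['mtx'].tolist(),f['rvec'],f['tvec'])
pickle.dump(d,open('f0.pkl','wb'))
E
```

```text
pics
{'clock': 0.0, 'tcp_pos': array([ 0.2581431 , -0.62305842,  0.23033892]), 'orientation': array([-3.07947469e+00, -6.12808029e-01,  7.81330636e-04]), 'grip_width': 0.08566103222474955, 'contact_force': array([0.65196454, 0.11753771, 0.29088641])} 0.0187
side [[451.96067028754595, 0.0, 316.4752033674196], [0.0, 451.96067028754595, 236.58869312503498], [0.0, 0.0, 1.0]] [ 2.16177353 -0.89350099  0.40505166] [-0.44184479  0.33968242  0.63015935]
top [[468.8932900307814, 0.0, 317.91917722115954], [0.0, 468.8932900307814, 238.9540791708332], [0.0, 0.0, 1.0]] [ 2.04059636 -2.18977129  0.22075094] [0.02333665 0.60430048 0.92446276]
```

View pics/top0.png

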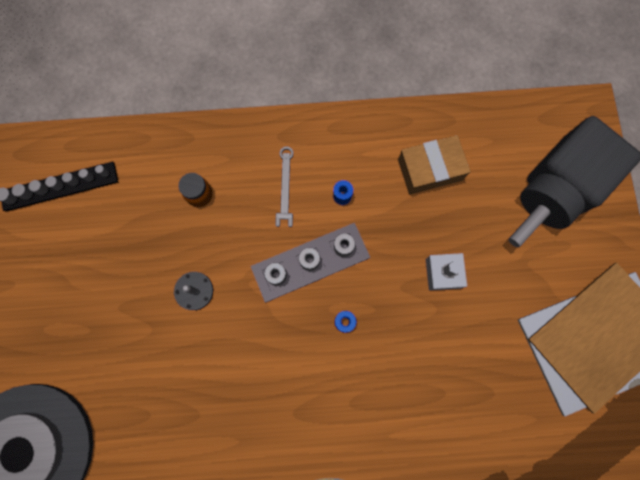

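View pics/side0.png

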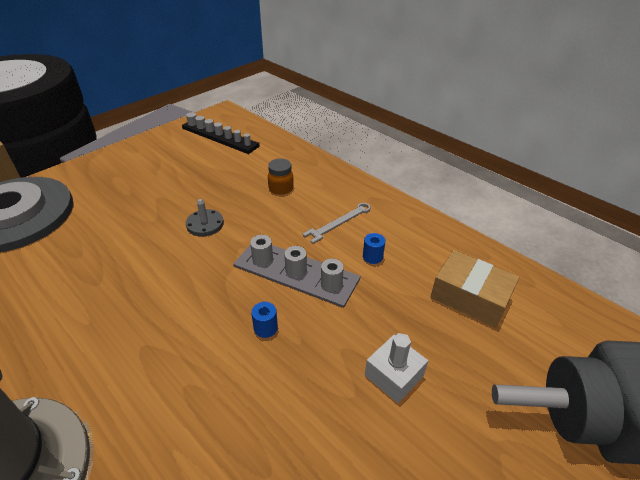

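The top view shows the bushings at about (345,243), (310,258) and (275,273), right to left. The gauge in its stand is at (448,270), the spindle at (193,290), and the blue decoys at (343,192) and (345,321). The side view shows the same layout: bushings (331,275), (295,262), (261,250), gauge (400,350), spindle (203,215).

```bash
cat > h.py <<'E'
import numpy as np, cv2
from bench import r
def cam(f):
    R=cv2.Rodrigues(np.asarray(f['rvec'],float))[0]; t=np.asarray(f['tvec'],float).ravel(); return R,t,np.asarray(f['mtx'])
def ray(f,uv,z):
    R,t,K=cam(f); d=R.T@np.linalg.inv(K)@np.array([uv[0],uv[1],1.]); c=-R.T@t
    return c+d*(z-c[2])/d[2]
def proj(f,p):
    R,t,K=cam(f); q=K@(R@np.asarray(p)+t); return q[:2]/q[2]
def cloud(f):
    R,t,K=cam(f); v,u=np.mgrid[0:480,0:640]; D=f['depth']
    P=np.stack([(u-K[0,2])/K[0,0]*D,(v-K[1,2])/K[1,1]*D,D],-1)
    W=(P-t)@R; W[D==0]=np.nan; return W
def toolR(o): return cv2.Rodrigues(np.asarray(o['orientation']))[0]
E
python3 - <<'E'
import pickle
from h import *
d=pickle.load(open('f0.pkl','rb'))
for n in('top','side'):
    f=d[n];W=cloud(f);Z=W[...,2]
    print(n,'cam',-cam(f)[0].T@cam(f)[1], 'table z',np.nanmedian(Z[300:330,230:300]))
    for name,lo,hi in(('bush/top',.048,.058),('stand',.040,.0475),('handle',.085,.105),('spin',.055,.08),('flange',.009,.015)):
        m=((Z>lo)&(Z<hi)).astype(np.uint8)
        k,l,s,c=cv2.connectedComponentsWithStats(m)
        for i in range(1,k):
            if s[i,4]>(20 if name in('handle','spin') else 60) and s[i,4]<3000:
                w=W[l==i]; print(name,s[i].tolist(),c[i].round(1),'med',np.median(w,0).round(4),'mid',((w.min(0)+w.max(0))/2).round(4),'ext',np.ptp(w,axis=0).round(3))
E
```

```text
top cam [ 0.40570074 -0.00771582  1.02747381] table z 0.00038067112000219055
bush/top [401, 152, 14, 36, 67] [407.6 171.3] med [ 0.7384 -0.226   0.0535] mid [ 0.7474 -0.2258  0.0532] ext [0.082 0.02  0.01 ]
bush/top [416, 172, 53, 16, 76] [442.2 179.4] med [ 0.7189 -0.2994  0.0537] mid [ 0.7193 -0.2987  0.053 ] ext [0.024 0.119 0.01 ]
bush/top [333, 180, 20, 19, 221] [342.3 189. ] med [ 0.7141 -0.0803  0.0506] mid [ 0.7138 -0.0803  0.0512] ext [0.042 0.042 0.006]
bush/top [334, 233, 20, 21, 279] [343.7 243. ] med [ 0.5932 -0.0731  0.053 ] mid [ 0.594  -0.073   0.0527] ext [0.043 0.041 0.009]
bush/top [299, 247, 20, 21, 277] [308.5 257.3] med [0.5679 0.0032 0.053 ] mid [0.5692 0.0031 0.053 ] ext [0.044 0.041 0.009]
bush/top [264, 263, 21, 20, 282] [274.1 272.4] med [0.5413 0.0771 0.0531] mid [0.5414 0.0773 0.0533] ext [0.041 0.042 0.009]
bush/top [335, 310, 21, 22, 259] [344.9 320.6] med [ 0.4321 -0.0625  0.0505] mid [ 0.4322 -0.0628  0.0516] ext [0.043 0.042 0.007]
stand [62, 172, 10, 10, 72] [ 66.4 176.5] med [0.788  0.5235 0.0426] mid [0.7886 0.5242 0.043 ] ext [0.022 0.02  0.006]

[... 7280 characters left out ...]
36  0.4771 0.012 ] mid [0.2482 0.5059 0.012 ] ext [0.18  0.075 0.006]
flange [186, 209, 37, 25, 610] [204.2 221.7] med [0.515  0.2524 0.0123] mid [0.5206 0.2575 0.012 ] ext [0.082 0.085 0.006]
flange [431, 293, 67, 33, 151] [464.8 309.2] med [ 0.7182 -0.302   0.0119] mid [ 0.7167 -0.2961  0.012 ] ext [0.026 0.126 0.006]
flange [365, 371, 60, 29, 118] [391.6 385.3] med [ 0.4855 -0.3043  0.0122] mid [ 0.5188 -0.2882  0.012 ] ext [0.071 0.07  0.006]
flange [12, 398, 17, 11, 81] [ 19.6 402.1] med [0.0626 0.09   0.0136] mid [0.0652 0.0914 0.0125] ext [0.019 0.024 0.005]
flange [28, 398, 60, 82, 2000] [ 64.5 432.4] med [ 0.0924 -0.0078  0.0134] mid [ 0.0911 -0.0032  0.012 ] ext [0.053 0.162 0.006]
```

```bash
cat >> h.py <<'E'
from scipy.spatial.transform import Rotation as Ro
def plan(p,yaw):
    """shift (mm, tool axes) and turn to reach TCP p with tool x at world yaw, pointing down"""
    o=r.get_obs(); R=toolR(o); c,s=np.cos(yaw),np.sin(yaw)
    Rt=np.array([[c,s,0],[s,-c,0],[0,0,-1.]])
    print('clock',round(o['clock'],2),'tcp',o['tcp_pos'].round(4),'yaw',round(np.arctan2(R[1,0],R[0,0]),4),'tilt',np.round(R[:2,2],4),'w',round(o['grip_width'],4),'F',o['contact_force'].round(1))
    print('shift',(R.T@(np.array(p)-o['tcp_pos'])*1000).round(1),'turn',Ro.from_matrix(R.T@Rt).as_rotvec().round(4))
E
python3 -c "
from h import *
plan([.5205,-.287,.25],0.39)"
```

```text
clock 0.1 tcp [ 0.2581 -0.6231  0.2304] yaw 0.3928 tilt [-0.0007  0.0015] w 0.0853 F [0.1 0.1 0.3]
shift [ 371.  -210.1  -19.3] turn [-0.0017  0.0001  0.0028]
```

Emit:
{"op": "step_arm", "data": {
  "moves": [
    [371,-210,-20,0,0,0,60],
    [371,-210,-20,0,0,0,60],
    [371,-210,-20,0,0,0,60],
    [371,-210,-20,0,0,0,60],
    [371,-210,-20,0,0,0,60],
    [371,-210,-20,0,0,0,60],
    [371,-210,-20,0,0,0,60],
    [371,-210,-20,0,0,0,60]
  ]
}}

```text
clock: 0.9
tcp_pos: [0.505, -0.3068, 0.2499]
orientation: [-3.081, -0.613, 0.001]
contact_force: [1.6, -0.7, -0.1]
grip_width: 0.0602
gripper_force: 0.0
```

Emit:
{"op": "step_arm", "data": {
  "moves": [
    [0,0,0,0,0,0,60],
    [0,0,0,0,0,0,60],
    [0,0,0,0,0,0,60]
  ]
}}

```text
clock: 1.2
tcp_pos: [0.5032, -0.3099, 0.2496]
orientation: [3.082, 0.61, -0.002]
contact_force: [-0.2, -0.8, 0.8]
grip_width: 0.0603
gripper_force: 0.0
```

```bash
python3 - <<'E'
from h import *
import pickle
plan([.5205,-.287,.25],0.39)
f=r.grab_frame('wrist'); pickle.dump(f,open('w1.pkl','wb')); cv2.imwrite('pics/w1.png',f['image'][:,:,::-1])
print(f['mtx'][0][0],-cam(f)[0].T@cam(f)[1],cam(f)[0])
E
```

```text
clock 1.2 tcp [ 0.5032 -0.3099  0.2496] yaw 0.3911 tilt [-0.0013 -0.0004] w 0.0603 F [-0.2 -0.8  0.8]
shift [ 24.7 -14.5  -0.4] turn [-0.0001  0.0013  0.0011]
416.5048617653542 [ 0.57294005 -0.27999251  0.39217238] [[ 3.80041784e-01 -9.24968884e-01 -8.97763858e-04]
 [-8.81896368e-01 -3.62636980e-01  3.01252747e-01]
 [-2.78974980e-01 -1.13696897e-01 -9.53543904e-01]]
```

View pics/w1.png

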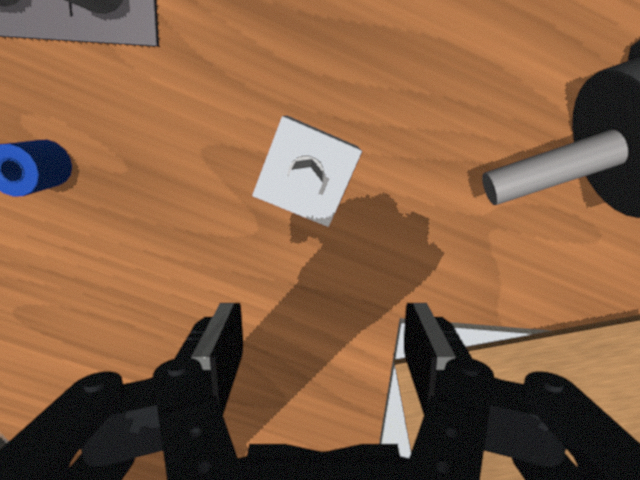

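The wrist view shows the stand block around (307,171), with the gauge's light-coloured handle in its middle. Next I get its centre and hex yaw from the depth.

```bash
python3 - <<'E'
from h import *
import pickle
f=pickle.load(open('w1.pkl','rb'));W=cloud(f);Z=W[...,2]
print('table',np.nanmedian(Z[300:400,290:360]))
def rect(name,lo,hi):
    m=((Z>lo)&(Z<hi)); m[:, :240]=0; m[:,380:]=0; m[240:]=0; m[:100]=0
    v,u=np.nonzero(m); zm=np.median(Z[m]); P=np.array([ray(f,(a,b),zm)[:2] for a,b in zip(u,v)])*1000
    print(name,m.sum(),zm.round(4),'mid',((P.min(0)+P.max(0))/2).round(1),'mean',P.mean(0).round(1))
    h=cv2.convexHull(P.astype(np.float32)); print(cv2.minAreaRect(h))
    for a in range(0,90,5):
        n=np.array([np.cos(np.radians(a)),np.sin(np.radians(a))]);n2=np.array([-n[1],n[0]])
        print(a,np.ptp(P@n).round(1),np.ptp(P@n2).round(1),end=' | ')
    print()
rect('handle',.097,.104); rect('stand',.042,.048)
E
```

```text
table -0.0004528142827215097
handle 1004 0.0999 mid [ 518.5 -286.3] mean [ 518.7 -286.2]
((518.6800537109375, -286.2946472167969), (24.41657257080078, 26.68219566345215), 30.07975196838379)
0 27.4 24.0 | 5 27.3 24.6 | 10 27.1 25.3 | 15 26.7 25.8 | 20 26.0 26.1 | 25 25.3 26.5 | 30 24.4 26.7 | 35 25.1 26.7 | 40 25.9 26.5 | 45 26.5 26.1 | 50 27.0 25.6 | 55 27.2 24.8 | 60 27.2 24.3 | 65 27.0 25.1 | 70 26.7 25.8 | 75 26.3 26.5 | 80 25.7 27.0 | 85 24.9 27.2 | 
stand 5668 0.0459 mid [ 518.6 -286.1] mean [ 521.1 -285.5]
((518.5752563476562, -286.1566162109375), (69.97904205322266, 70.22412872314453), 89.40028381347656)
0 70.7 70.6 | 5 76.0 76.2 | 10 80.9 81.2 | 15 85.2 85.6 | 20 88.9 89.4 | 25 91.9 92.7 | 30 94.4 95.2 | 35 96.1 97.0 | 40 97.1 98.1 | 45 97.3 98.4 | 50 96.8 98.0 | 55 95.6 96.8 | 60 93.6 94.9 | 65 91.0 92.3 | 70 87.7 88.9 | 75 83.9 84.9 | 80 79.4 80.3 | 85 74.4 75.0 |
```

```bash
python3 -c "
from h import *
plan([.5196,-.2868,.12],0)"
```

```text
clock 1.25 tcp [ 0.503  -0.3103  0.2497] yaw 0.3901 tilt [-0.001  -0.0005] w 0.0602 F [-0.3  0.5 -0.3]
shift [ 24.4 -15.4 129.7] turn [3.000e-04 1.100e-03 3.901e-01]
```

Emit:
{"op": "step_arm", "data": {
  "moves": [
    [24.4,-15.4,30,0,0,0.15,60],
    [24.4,-15.4,70,0,0,0.3,60],
    [24.4,-15.4,110,0,0,0.39,60],
    [24.4,-15.4,130,0,0,0.39,60],
    [24.4,-15.4,130,0,0,0.39,60],
    [24.4,-15.4,130,0,0,0.39,60]
  ]
}}

```text
clock: 1.85
tcp_pos: [0.5205, -0.2864, 0.1205]
orientation: [3.141, 0.002, -0.0]
contact_force: [1.0, 0.3, 0.1]
grip_width: 0.0597
gripper_force: 0.0
```

```bash
python3 -c "
from h import *
plan([.5196,-.2868,.058],0)"
```

```text
clock 1.85 tcp [ 0.5205 -0.2864  0.1205] yaw 0.001 tilt [-0.0001 -0.0004] w 0.0597 F [1.  0.3 0.1]
shift [-0.9  0.3 62.5] turn [0.0004 0.0001 0.001 ]
```

Emit:
{"op": "step_arm", "data": {
  "moves": [
    [-0.9,0.3,30,0,0,0,60],
    [-0.9,0.3,55,0,0,0,50],
    [-0.9,0.3,62,0,0,0,40],
    [-0.9,0.3,62,0,0,0,20],
    [-0.9,0.3,62,0,0,0,15],
    [-0.9,0.3,62,0,0,0,15],
    [-0.9,0.3,62,0,0,0,15],
    [-0.9,0.3,62,0,0,0,15]
  ],
  "grip_force": 25
}}

```text
clock: 2.65
tcp_pos: [0.5206, -0.286, 0.0591]
orientation: [3.141, 0.004, 0.002]
contact_force: [-0.2, -1.9, 4.1]
grip_width: 0.0239
gripper_force: 30.1
```

```bash
python3 -c "
from h import *
plan([.5196,-.2868,.058],0)"
```

```text
clock 2.65 tcp [ 0.5206 -0.286   0.0591] yaw 0.0026 tilt [ 0.0015 -0.0011] w 0.0239 F [-0.2 -1.9  4.1]
shift [-1.   0.8  1.1] turn [ 0.0011 -0.0015  0.0026]
```

Emit:
{"op": "step_arm", "data": {
  "moves": [
    [0,0,-20,0,0,0,15],
    [0,0,-50,0,0,0,15],
    [0,0,-80,0,0,0,15],
    [10,-30,-85,0,0,0,15],
    [20,-70,-85,0,0,0,15],
    [35,-110,-85,0,0,0,15],
    [50,-150,-85,0,0,0,15],
    [65,-190,-85,0,0,0,15]
  ]
}}

```text
clock: 3.45
tcp_pos: [0.5849, -0.0933, 0.1434]
orientation: [-3.141, -0.005, -0.001]
contact_force: [1.4, -1.0, -1.4]
grip_width: 0.0236
gripper_force: 29.6
```

```bash
python3 -c "
from h import *
plan([.5932,-.0725,.122],0)"
```

```text
clock 3.45 tcp [ 0.5849 -0.0933  0.1434] yaw 0.0029 tilt [0.0005 0.0002] w 0.0236 F [ 1.4 -1.  -1.4]
shift [  8.3 -20.8  21.4] turn [-0.0002 -0.0005  0.0029]
```

Emit:
{"op": "step_arm", "data": {
  "moves": [
    [8,-20.5,10,0,0,0.003,15],
    [8,-20.5,20,0,0,0.003,15],
    [8,-20.5,20,0,0,0.003,15],
    [8,-20.5,20,0,0,0.003,15]
  ]
}}

```text
clock: 3.85
tcp_pos: [0.5918, -0.0762, 0.1229]
orientation: [3.141, -0.003, -0.002]
contact_force: [-0.2, 0.3, -1.1]
grip_width: 0.0236
gripper_force: 29.6
```

```bash
python3 - <<'E'
from h import *
import pickle
plan([.5932,-.0725,.122],0)
d={n:r.grab_frame(n) for n in('wrist','side')}; pickle.dump(d,open('w2.pkl','wb'))
a=d['wrist']['image']; b=d['side']['image']
for n in d: print(n,proj(d[n],[.593,-.0735,.053]))
c=[int(v) for v in proj(d['side'],[.593,-.0735,.075])]
b=cv2.resize(b[c[1]-50:c[1]+50,c[0]-50:c[0]+50],(480,480),interpolation=cv2.INTER_CUBIC)
a=cv2.resize(a[100:480,140:500],None,fx=480/380,fy=480/380)[:,:320+120]
cv2.imwrite('pics/w2.png',np.hstack([a,b])[:,:800,::-1]); print(c)
E
```

```text
clock 3.85 tcp [ 0.5918 -0.0762  0.1229] yaw -0.002 tilt [-0.0011 -0.0008] w 0.0236 F [-0.2  0.3 -1.1]
shift [ 1.4 -3.7  0.9] turn [ 0.0008  0.0011 -0.002 ]
wrist [319.31925134 250.59551125]
side [331.72918805 265.72767668]
[332, 257]
```

View pics/w2.png

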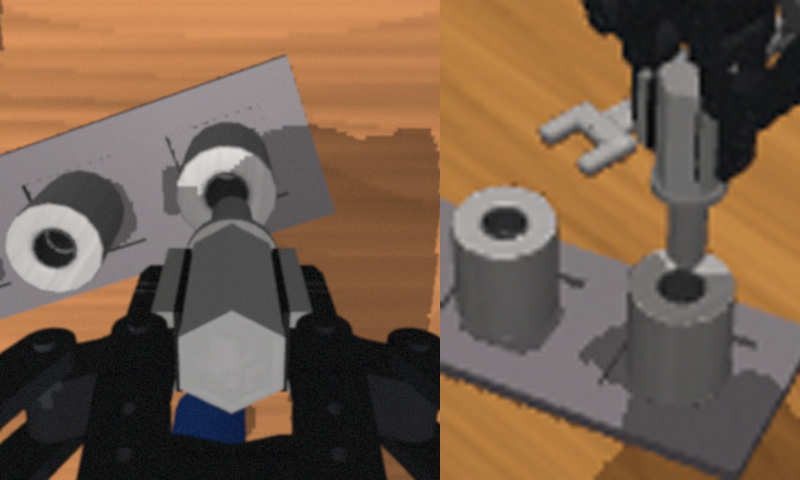

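The composite shows the pin tip just above and slightly behind (-x/-y) the bush 1 mouth. Bush 1's top ring is fully visible at about (225,190) in the wrist half. I'll measure the handle and ring in the same wrist frame.

```bash
cat >> h.py <<'E'
from scipy.optimize import least_squares
def measure(f,near,zt=.053,zh=None):
    """wrist frame: circle fit of bushing top ring near XY; handle hex centre"""
    W=cloud(f);Z=W[...,2]; X=W[...,0]-near[0]; Y=W[...,1]-near[1]
    m=((abs(Z-zt)<.0025)&(np.hypot(X,Y)<.032))
    n=(m.astype(np.uint8)); k,l,s,c=cv2.connectedComponentsWithStats(n); i=1+np.argmax(s[1:,4]); n=(l==i).astype(np.uint8)
    cs,_=cv2.findContours(n,cv2.RETR_EXTERNAL,cv2.CHAIN_APPROX_NONE)
    P=np.array([ray(f,q[0],zt)[:2] for q in max(cs,key=len)])
    R=.0217
    g=lambda c:np.clip(np.hypot(*(P-c).T)-R,-.004,.004)
    s=least_squares(g,near,loss='soft_l1',f_scale=.0004)
    res=g(s.x); print('bush',s.x.round(4),'pts',len(P),'inl',(abs(res)<.0008).sum())
    if zh:
        m=abs(Z-zh)<.004; m&=np.hypot(X,Y)<.04
        v,u=np.nonzero(m); z=np.median(Z[m]); H=np.array([ray(f,q,z)[:2] for q in zip(u,v)])
        print('handle',((H.min(0)+H.max(0))/2).round(4),'ext',np.ptp(H,axis=0).round(4),'ztop',z.round(4),len(H))
    return s.x
E
python3 - <<'E'
from h import *
import pickle
d=pickle.load(open('w2.pkl','rb'))
measure(d['wrist'],[.593,-.0735],zh=.164)
for p in([.5675,.003],[.541,.077]):
    try: measure(d['wrist'],p)
    except Exception as e: print(e)
f=d['side'];W=cloud(f);Z=W[...,2]
m=(abs(Z-.161)<.004)&(np.hypot(W[...,0]-.592,W[...,1]+.076)<.03);w=W[m];print(len(w),w.min(0),w.max(0))
E
```

```text
bush [ 0.5916 -0.073 ] pts 272 inl 168
handle [ 0.5904 -0.0737] ext [0.0314 0.0805] ztop 0.1637 7629
bush [0.5665 0.0032] pts 221 inl 219
bush [0.5398 0.0767] pts 211 inl 202
113 [ 0.57737573 -0.10222394  0.15701782] [ 0.60360266 -0.0551849   0.16499261]
```

```bash
cat >> h.py <<'E'
def handle(f,near,zh):
    W=cloud(f);Z=W[...,2]; g=f['image'].min(2)
    m=(abs(Z-zh)<.004)&(np.hypot(W[...,0]-near[0],W[...,1]-near[1])<.025)&(g>110)
    k,l,s,c=cv2.connectedComponentsWithStats(m.astype(np.uint8)); i=1+np.argmax(s[1:,4]); m=l==i
    v,u=np.nonzero(m); z=np.median(Z[m]); H=np.array([ray(f,q,z)[:2] for q in zip(u,v)])
    print('handle',((H.min(0)+H.max(0))/2).round(4),'mean',H.mean(0).round(4),'ext',np.ptp(H,axis=0).round(4),'ztop',z.round(4),len(H))
E
python3 - <<'E'
from h import *
import pickle
d=pickle.load(open('w2.pkl','rb'))
handle(d['wrist'],[.591,-.0755],.164)
E
```

```text
handle [ 0.5899 -0.0755] mean [ 0.5903 -0.0755] ext [0.0273 0.0241] ztop 0.1637 5048
```

Emit:
{"op": "step_arm", "data": {
  "moves": [
    [1.5,-2.7,4,0,0,0,15],
    [1.5,-2.7,8,0,0,0,15],
    [1.5,-2.7,11,0,0,0,15],
    [1.5,-2.7,14,0,0,0,15],
    [1.5,-2.7,16,0,0,0,15],
    [1.5,-2.7,18,0,0,0,15],
    [1.5,-2.7,19,0,0,0,15],
    [1.5,-2.7,20,0,0,0,15]
  ]
}}

```text
clock: 4.75
tcp_pos: [0.594, -0.0724, 0.1032]
orientation: [3.141, -0.001, -0.0]
contact_force: [-1.5, -0.8, 1.3]
grip_width: 0.0235
gripper_force: 29.9
```

Emit:
{"op": "step_arm", "data": {
  "moves": [
    [0,0,1.5,0,0,0,15],
    [0,0,3,0,0,0,15],
    [0,0,4.5,0,0,0,15],
    [0,0,6,0,0,0,15],
    [0,0,7,0,0,0,15],
    [0,0,7,0,0,0,15]
  ]
}}

```text
clock: 5.35
tcp_pos: [0.5938, -0.0721, 0.0958]
orientation: [3.142, -0.0, -0.001]
contact_force: [-0.9, -0.2, -1.8]
grip_width: 0.0234
gripper_force: 29.6
```

Emit:
{"op": "step_arm", "data": {
  "moves": [
    [0,0,1,0,0,0,15],
    [0,0,2,0,0,0,15],
    [0,0,2.8,0,0,0,15],
    [0,0,3.3,0,0,0,15],
    [0,0,3.6,0,0,0,15],
    [0,0,4,0,0,0,15],
    [0,0,4,0,0,0,15]
  ]
}}

```text
clock: 6.05
tcp_pos: [0.5939, -0.072, 0.092]
orientation: [3.142, -0.0, -0.0]
contact_force: [-0.8, -0.9, -0.8]
grip_width: 0.0237
gripper_force: 29.6
```

Emit:
{"op": "step_arm", "data": {
  "moves": [
    [0,0,0.4,0,0,0,15],
    [0,0,0.8,0,0,0,15],
    [0,0,1.0,0,0,0,15],
    [0,0,1.2,0,0,0,15],
    [0,0,1.2,0,0,0,15]
  ]
}}

```text
clock: 6.55
tcp_pos: [0.5939, -0.072, 0.0908]
orientation: [3.142, -0.0, -0.0]
contact_force: [-0.4, -1.5, -0.1]
grip_width: 0.0242
gripper_force: 29.7
```

Emit:
{"op": "step_arm", "data": {
  "moves": [
    [0,0,0.4,0,0,0,15],
    [0,0,0.8,0,0,0,15],
    [0,0,1.0,0,0,0,15],
    [0,0,1.2,0,0,0,15],
    [0,0,1.2,0,0,0,15]
  ]
}}

```text
clock: 7.05
tcp_pos: [0.5939, -0.072, 0.0896]
orientation: [3.142, -0.0, -0.0]
contact_force: [-0.7, -1.8, -0.6]
grip_width: 0.0238
gripper_force: 29.7
```

Depth is 16.5 mm with no force, so this one may be the reamed one; I'll carry on carefully.

Emit:
{"op": "step_arm", "data": {
  "moves": [
    [0,0,0.6,0,0,0,15],
    [0,0,1.2,0,0,0,15],
    [0,0,1.8,0,0,0,15],
    [0,0,2.4,0,0,0,15],
    [0,0,3,0,0,0,15],
    [0,0,3,0,0,0,15]
  ]
}}

```text
clock: 7.65
tcp_pos: [0.5939, -0.072, 0.0865]
orientation: [-3.142, 0.0, 0.0]
contact_force: [-0.1, -1.7, -1.1]
grip_width: 0.0235
gripper_force: 29.6
```

Emit:
{"op": "step_arm", "data": {
  "moves": [
    [0,0,3,0,0,0,15],
    [0,0,6,0,0,0,15],
    [0,0,9,0,0,0,15],
    [0,0,12,0,0,0,15],
    [0,0,15,0,0,0,15],
    [0,0,17.5,0,0,0,15],
    [0,0,18.5,0,0,0,15],
    [0,0,18.5,0,0,0,15]
  ]
}}

```text
clock: 8.45
tcp_pos: [0.5938, -0.0719, 0.0679]
orientation: [-3.141, 0.0, 0.001]
contact_force: [-0.7, -0.7, -1.1]
grip_width: 0.024
gripper_force: 29.5
```

Emit:
{"op": "step_arm", "data": {
  "moves": [
    [0,0,0.5,0,0,0,15],
    [0,0,0.9,0,0,0,15],
    [0,0,1.3,0,0,0,15],
    [0,0,1.6,0,0,0,15],
    [0,0,1.9,0,0,0,15],
    [0,0,1.9,0,0,0,15]
  ]
}}

```text
clock: 9.05
tcp_pos: [0.594, -0.072, 0.0662]
orientation: [3.142, -0.0, 0.0]
contact_force: [-0.3, -2.2, -1.1]
grip_width: 0.0235
gripper_force: 29.7
```

Emit:
{"op": "step_arm", "data": {
  "moves": [
    [0,0,0.3,0,0,0,15],
    [0,0,0.6,0,0,0,15],
    [0,0,0.6,0,0,0,15]
  ]
}}

```text
clock: 9.35
tcp_pos: [0.5941, -0.0721, 0.0661]
orientation: [3.141, -0.0, 0.0]
contact_force: [-1.3, -0.8, 3.8]
grip_width: 0.024
gripper_force: 30.3
```

Bush 1 is reamed: the collar landed softly at TCP z 0.066. On to bush 2.

Emit:
{"op": "step_arm", "data": {
  "moves": [
    [0,0,-15,0,0,0,15],
    [0,0,-35,0,0,0,15],
    [0,0,-52,0,0,0,15],
    [0,0,-60,0,0,0,15],
    [-10,-30,-60,0,0,0,15],
    [-20,-60,-60,0,0,0,15],
    [-25.3,-76.3,-60,0,0,0,15],
    [-25.3,-76.3,-55,0,0,0,15]
  ]
}}

```text
clock: 10.15
tcp_pos: [0.5685, 0.0083, 0.1213]
orientation: [-3.139, -0.008, -0.002]
contact_force: [0.9, -0.4, -1.1]
grip_width: 0.0235
gripper_force: 29.6
```

Emit:
{"op": "step_arm", "data": {
  "moves": [
    [0,0,0,0,0,0,15],
    [0,0,0,0,0,0,15]
  ]
}}

```text
clock: 10.35
tcp_pos: [0.5688, 0.0028, 0.1204]
orientation: [3.141, -0.003, -0.0]
contact_force: [0.2, 0.5, -2.0]
grip_width: 0.0234
gripper_force: 29.6
```

```bash
python3 - <<'E'
from h import *
import pickle
plan([.5687,.0043,.121],0)
f=r.grab_frame('wrist'); pickle.dump(f,open('w3.pkl','wb'))
for p in([.593,-.0735],[.5675,.003],[.541,.077]): measure(f,p)
o=r.get_obs();handle(f,o['tcp_pos'][:2]-[.002,0],o['tcp_pos'][2]+.041)
E
```

```text
clock 10.35 tcp [0.5688 0.0028 0.1204] yaw -0.0019 tilt [-0.0003 -0.0007] w 0.0234 F [ 0.2  0.5 -2. ]
shift [-0.1 -1.5 -0.6] turn [ 0.0007  0.0003 -0.0019]
bush [ 0.5918 -0.0711] pts 236 inl 236
bush [0.566  0.0037] pts 261 inl 163
bush [0.5395 0.0772] pts 218 inl 216
handle [0.5669 0.0036] mean [0.5673 0.0036] ext [0.0273 0.0241] ztop 0.1613 5044
```

Emit:
{"op": "step_arm", "data": {
  "moves": [
    [-0.7,-0.2,5,0,0,0,15],
    [-0.7,-0.2,10,0,0,0,15],
    [-0.7,-0.2,13,0,0,0,15],
    [-0.7,-0.2,15,0,0,0,15],
    [-0.7,-0.2,17,0,0,0,15],
    [-0.7,-0.2,18,0,0,0,15],
    [-0.7,-0.2,18,0,0,0,15]
  ]
}}

```text
clock: 11.1
tcp_pos: [0.5679, 0.0041, 0.1025]
orientation: [3.141, -0.001, -0.0]
contact_force: [-0.3, -1.0, -1.0]
grip_width: 0.0238
gripper_force: 29.5
```

Depth is 3.6 mm, free.

Emit:
{"op": "step_arm", "data": {
  "moves": [
    [0,0,2,0,0,0,15],
    [0,0,4,0,0,0,15],
    [0,0,6,0,0,0,15],
    [0,0,8,0,0,0,15],
    [0,0,9,0,0,0,15],
    [0,0,9.6,0,0,0,15],
    [0,0,10,0,0,0,15],
    [0,0,10,0,0,0,15]
  ]
}}

```text
clock: 11.9
tcp_pos: [0.5679, 0.0045, 0.0926]
orientation: [3.142, -0.0, -0.0]
contact_force: [-1.3, -2.3, -0.1]
grip_width: 0.0234
gripper_force: 29.6
```

Emit:
{"op": "step_arm", "data": {
  "moves": [
    [0,0,0.4,0,0,0,15],
    [0,0,0.7,0,0,0,15],
    [0,0,1.0,0,0,0,15],
    [0,0,1.0,0,0,0,15]
  ]
}}

```text
clock: 12.3
tcp_pos: [0.568, 0.0044, 0.0917]
orientation: [3.142, -0.0, 0.0]
contact_force: [-0.3, -2.4, 0.1]
grip_width: 0.0238
gripper_force: 29.7
```

Emit:
{"op": "step_arm", "data": {
  "moves": [
    [0,0,0.3,0,0,0,15],
    [0,0,0.6,0,0,0,15],
    [0,0,0.9,0,0,0,15],
    [0,0,1.1,0,0,0,15],
    [0,0,1.1,0,0,0,15]
  ]
}}

```text
clock: 12.8
tcp_pos: [0.5681, 0.0041, 0.0907]
orientation: [3.141, -0.001, 0.0]
contact_force: [-1.5, -3.4, 4.6]
grip_width: 0.0238
gripper_force: 30.2
```

Emit:
{"op": "step_arm", "data": {
  "moves": [
    [0,0,0.2,0,0,0,15],
    [0,0,0.4,0,0,0,15],
    [0,0,0.4,0,0,0,15]
  ]
}}

```text
clock: 13.1
tcp_pos: [0.5681, 0.0041, 0.0905]
orientation: [3.141, -0.001, 0.001]
contact_force: [-1.1, -3.1, 5.8]
grip_width: 0.0234
gripper_force: 30.5
```

Bush 2 stops at about 15.4 mm, so it is not reamed. On to bush 3.

Emit:
{"op": "step_arm", "data": {
  "moves": [
    [0,0,-10,0,0,0,15],
    [0,0,-25,0,0,0,15],
    [0,0,-36,0,0,0,15],
    [-10,-28,-36,0,0,0,15],
    [-20,-55,-36,0,0,0,15],
    [-26.6,-73.5,-34,0,0,0,15],
    [-26.6,-73.5,-30,0,0,0,15],
    [-26.6,-73.5,-30,0,0,0,15]
  ]
}}

```text
clock: 13.9
tcp_pos: [0.5412, 0.0785, 0.12]
orientation: [-3.141, -0.002, 0.0]
contact_force: [-0.8, -1.3, -1.5]
grip_width: 0.0236
gripper_force: 29.6
```

Emit:
{"op": "step_arm", "data": {
  "moves": [
    [0,0,0,0,0,0,15],
    [0,0,0,0,0,0,15]
  ]
}}

```text
clock: 14.1
tcp_pos: [0.5418, 0.0769, 0.1203]
orientation: [3.141, -0.003, 0.001]
contact_force: [-0.9, -0.7, -0.9]
grip_width: 0.0239
gripper_force: 29.6
```

```bash
python3 - <<'E'
from h import *
import pickle
plan([.5414,.0775,.121],0)
f=r.grab_frame('wrist'); pickle.dump(f,open('w4.pkl','wb'))
for p in([.5675,.003],[.541,.077]): measure(f,p)
o=r.get_obs();handle(f,o['tcp_pos'][:2]-[.002,0],o['tcp_pos'][2]+.041)
E
```

```text
clock 14.1 tcp [0.5418 0.0769 0.1203] yaw -0.0021 tilt [ 0.0003 -0.0003] w 0.0239 F [-0.9 -0.7 -0.9]
shift [-0.4 -0.6 -0.7] turn [ 0.0003 -0.0003 -0.0021]
bush [0.5659 0.0044] pts 242 inl 239
bush [0.539  0.0777] pts 265 inl 167
handle [0.5399 0.0775] mean [0.5403 0.0776] ext [0.0273 0.0241] ztop 0.1611 5050
```

Emit:
{"op": "step_arm", "data": {
  "moves": [
    [-0.8,-0.3,5,0,0,0,15],
    [-0.8,-0.3,10,0,0,0,15],
    [-0.8,-0.3,13,0,0,0,15],
    [-0.8,-0.3,15,0,0,0,15],
    [-0.8,-0.3,17,0,0,0,15],
    [-0.8,-0.3,18,0,0,0,15],
    [-0.8,-0.3,18,0,0,0,15]
  ]
}}

```text
clock: 14.85
tcp_pos: [0.5405, 0.078, 0.102]
orientation: [3.141, -0.001, -0.0]
contact_force: [-0.4, -1.2, -2.1]
grip_width: 0.0233
gripper_force: 29.5
```

Emit:
{"op": "step_arm", "data": {
  "moves": [
    [0,0,2,0,0,0,15],
    [0,0,4,0,0,0,15],
    [0,0,6,0,0,0,15],
    [0,0,8,0,0,0,15],
    [0,0,9,0,0,0,15],
    [0,0,9.5,0,0,0,15],
    [0,0,9.5,0,0,0,15]
  ]
}}

```text
clock: 15.55
tcp_pos: [0.5405, 0.0783, 0.0925]
orientation: [3.142, -0.0, -0.0]
contact_force: [-0.0, -1.0, -1.6]
grip_width: 0.0235
gripper_force: 29.5
```

Emit:
{"op": "step_arm", "data": {
  "moves": [
    [0,0,0.4,0,0,0,15],
    [0,0,0.7,0,0,0,15],
    [0,0,1.0,0,0,0,15],
    [0,0,1.0,0,0,0,15]
  ]
}}

```text
clock: 15.95
tcp_pos: [0.5406, 0.0782, 0.0917]
orientation: [3.142, -0.0, 0.0]
contact_force: [0.7, -2.1, 0.2]
grip_width: 0.0237
gripper_force: 29.6
```

Emit:
{"op": "step_arm", "data": {
  "moves": [
    [0,0,0.3,0,0,0,15],
    [0,0,0.6,0,0,0,15],
    [0,0,0.9,0,0,0,15],
    [0,0,1.1,0,0,0,15],
    [0,0,1.1,0,0,0,15]
  ]
}}

```text
clock: 16.45
tcp_pos: [0.5408, 0.0781, 0.0908]
orientation: [3.141, -0.001, 0.001]
contact_force: [-1.6, -2.9, 6.2]
grip_width: 0.0236
gripper_force: 30.3
```

Bush 3 stops too. Now the gauge goes back to its stand.

Emit:
{"op": "step_arm", "data": {
  "moves": [
    [0,0,-20,0,0,0,15],
    [0,0,-45,0,0,0,15],
    [-2,40,-50,0,0,0,15],
    [-4,85,-50,0,0,0,15],
    [-8,130,-50,0,0,0,15],
    [-12,175,-50,0,0,0,15],
    [-14,220,-50,0,0,0,15],
    [-16,265,-50,0,0,0,15]
  ]
}}

```text
clock: 17.25
tcp_pos: [0.5246, -0.1875, 0.1403]
orientation: [-3.141, -0.001, -0.001]
contact_force: [0.8, 0.9, -0.9]
grip_width: 0.0234
gripper_force: 29.6
```

Emit:
{"op": "step_arm", "data": {
  "moves": [
    [-2,45,5,0,0,0,15],
    [-4,80,15,0,0,0,15],
    [-4,98,24,0,0,0,15],
    [-4,99,24,0,0,0,15],
    [-4,99,24,0,0,0,15],
    [-4,99,24,0,0,0,15]
  ]
}}

```text
clock: 17.85
tcp_pos: [0.5215, -0.2832, 0.1167]
orientation: [-3.14, -0.005, -0.001]
contact_force: [0.3, 0.2, -0.2]
grip_width: 0.0233
gripper_force: 29.6
```

```bash
python3 - <<'E'
from h import *
import pickle
plan([.5206,-.286,.118],0)
f=r.grab_frame('wrist'); pickle.dump(f,open('w5.pkl','wb'))
o=r.get_obs();t=o['tcp_pos'];handle(f,t[:2]-[.002,0],t[2]+.041)
W=cloud(f);Z=W[...,2]
m=(abs(Z-.046)<.002)&(abs(W[...,0]-.519)<.05)&(abs(W[...,1]+.286)<.05)&(f['image'].min(2)>60)
v,u=np.nonzero(m);P=np.array([ray(f,q,.046)[:2] for q in zip(u,v)]).astype(np.float32)
print(cv2.minAreaRect(cv2.convexHull(P)*1000),P.min(0),P.max(0))
cv2.imwrite('pics/w5.png',f['image'][:,:,::-1])
E
```

```text
clock 17.85 tcp [ 0.5215 -0.2832  0.1167] yaw 0.0029 tilt [0.0006 0.0013] w 0.0233 F [ 0.3  0.2 -0.2]
shift [-0.9  2.8 -1.4] turn [-0.0013 -0.0006  0.0029]
handle [ 0.5195 -0.2825] mean [ 0.5199 -0.2825] ext [0.0273 0.0238] ztop 0.1575 4983
((520.064453125, -286.53155517578125), (69.95906066894531, 68.00019836425781), 89.39417266845703) [ 0.48569813 -0.32184118] [ 0.5541592  -0.25126654]
```

View pics/w5.png

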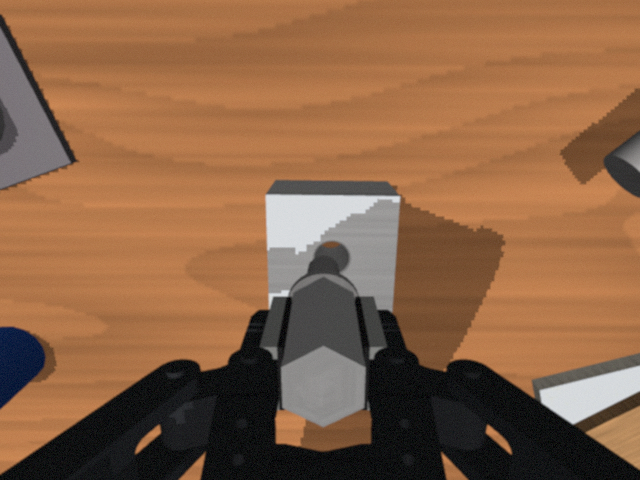

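The view shows the pin tip just above the stand hole, which is at about (331,255), the pin slightly to its left. I'll let it settle, then re-measure.

Emit:
{"op": "step_arm", "data": {
  "moves": [
    [0,0,0,0,0,0,15],
    [0,0,0,0,0,0,15]
  ]
}}

```text
clock: 18.1
tcp_pos: [0.521, -0.2847, 0.1169]
orientation: [-3.141, -0.002, -0.001]
contact_force: [-0.0, -0.9, -0.9]
grip_width: 0.0233
gripper_force: 29.6
```

```bash
python3 - <<'E'
from h import *
plan([.5206,-.286,.118],0)
f=r.grab_frame('wrist')
o=r.get_obs();t=o['tcp_pos'];handle(f,t[:2]-[.002,0],t[2]+.041)
E
```

```text
clock 18.1 tcp [ 0.521  -0.2847  0.1169] yaw 0.0013 tilt [0.0006 0.0001] w 0.0233 F [-0.  -0.9 -0.9]
shift [-0.4  1.3 -1.1] turn [-0.0001 -0.0006  0.0013]
handle [ 0.519 -0.284] mean [ 0.5194 -0.284 ] ext [0.0273 0.0238] ztop 0.1578 4983
```

Emit:
{"op": "step_arm", "data": {
  "moves": [
    [-0.2,1.9,6,0,0,0,15],
    [-0.2,1.9,12,0,0,0,15],
    [-0.2,1.9,16,0,0,0,15],
    [-0.2,1.9,18,0,0,0,15],
    [-0.2,1.9,20,0,0,0,15],
    [-0.2,1.9,22,0,0,0,15],
    [-0.2,1.9,24,0,0,0,15],
    [-0.2,1.9,24,0,0,0,15]
  ]
}}

```text
clock: 18.95
tcp_pos: [0.5202, -0.2875, 0.0923]
orientation: [-3.141, 0.0, 0.0]
contact_force: [-0.8, 0.3, -0.9]
grip_width: 0.0236
gripper_force: 29.6
```

In the hole and free, so down it goes.

Emit:
{"op": "step_arm", "data": {
  "moves": [
    [0,0,5,0,0,0,15],
    [0,0,11,0,0,0,15],
    [0,0,17,0,0,0,15],
    [0,0,23,0,0,0,15],
    [0,0,28,0,0,0,15],
    [0,0,31,0,0,0,15],
    [0,0,32.5,0,0,0,15],
    [0,0,32.5,0,0,0,15]
  ]
}}

```text
clock: 19.75
tcp_pos: [0.5203, -0.2876, 0.0599]
orientation: [-3.141, 0.0, 0.0]
contact_force: [0.3, 0.4, -0.8]
grip_width: 0.0235
gripper_force: 29.6
```

Emit:
{"op": "step_arm", "data": {
  "moves": [
    [0,0,0,0,0,0,45],
    [0,0,0,0,0,0,60],
    [0,0,-25,0,0,0,60],
    [0,0,-60,0,0,0,60],
    [0,0,-90,0,0,0,60],
    [15,-40,-100,0,0,0.12,60],
    [30,-85,-100,0,0,0.25,60],
    [45,-130,-100,0,0,0.38,60]
  ]
}}

```text
clock: 20.55
tcp_pos: [0.5662, -0.1568, 0.1613]
orientation: [-3.083, 0.605, -0.004]
contact_force: [0.9, -0.4, 0.2]
grip_width: 0.0599
gripper_force: 0.0
```

```bash
python3 - <<'E'
from h import *
plan([.5935,-.072,.11],-.5)
E
```

```text
clock 20.55 tcp [ 0.5662 -0.1568  0.1613] yaw -0.3874 tilt [ 0.0025 -0.0004] w 0.0599 F [ 0.9 -0.4  0.2]
shift [ -6.9 -88.8  51.4] turn [-0.0007 -0.0024  0.1126]
```

Emit:
{"op": "step_arm", "data": {
  "moves": [
    [-3,-40,10,0,0,0.11,60],
    [-6,-75,30,0,0,0.11,60],
    [-6.9,-88.8,51,0,0,0.11,60],
    [-6.9,-88.8,51,0,0,0.11,60],
    [-6.9,-88.8,51,0,0,0.11,60],
    [-6.9,-88.8,51,0,0,0.11,60]
  ]
}}

```text
clock: 21.15
tcp_pos: [0.5923, -0.0748, 0.1103]
orientation: [3.046, -0.766, 0.003]
contact_force: [-0.1, -0.5, -0.1]
grip_width: 0.0604
gripper_force: 0.0
```

```bash
python3 - <<'E'
from h import *
plan([.5935,-.072,.020],-.5)
f=r.grab_frame('wrist'); measure(f,[.5935,-.072])
for n in('top','side'):
    g=r.grab_frame(n); W=cloud(g);Z=W[...,2]
    m=(abs(Z-.1)<.003)&(abs(W[...,0]-.52)<.03)&(abs(W[...,1]+.286)<.03); print(n,'handle top z',np.median(Z[m]),m.sum())
cv2.imwrite('pics/w6.png',f['image'][:,:,::-1])
E
```

```text
clock 21.15 tcp [ 0.5923 -0.0748  0.1103] yaw -0.4929 tilt [ 0.0017 -0.0011] w 0.0604 F [-0.1 -0.5 -0.1]
shift [-0.4 -3.1 90.3] turn [ 0.0002 -0.002   0.0071]
bush [ 0.5921 -0.0721] pts 233 inl 232
top handle top z 0.10042348302211504 121
side handle top z 0.10029661879181674 201
```

View pics/w6.png

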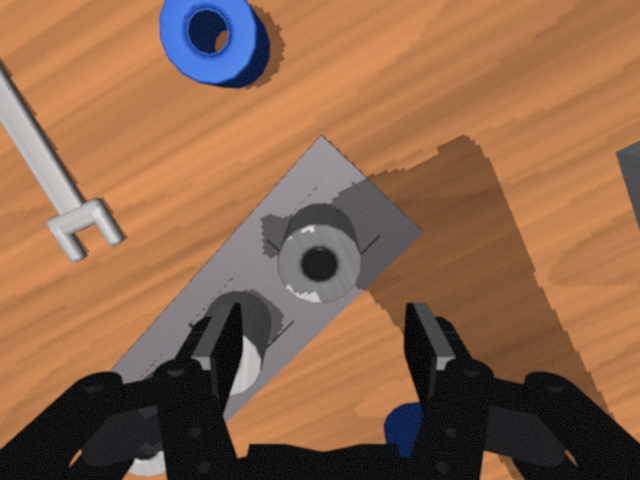

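The view shows bush 1 at (320,263), centred between the fingers; bush 2 is clear to the lower left. The gauge is fully down (handle top 0.100). I'll descend part-way and check the settled pose.

Emit:
{"op": "step_arm", "data": {
  "moves": [
    [-0.3,-2,10,0,0,0.007,60],
    [-0.3,-2,25,0,0,0.007,60],
    [-0.3,-2,35,0,0,0.007,60],
    [-0.3,-2,40,0,0,0.007,60],
    [-0.3,-2,40,0,0,0.007,60],
    [-0.3,-2,40,0,0,0.007,60]
  ]
}}

```text
clock: 21.9
tcp_pos: [0.5926, -0.0707, 0.0689]
orientation: [3.045, -0.773, -0.0]
contact_force: [-0.1, 0.3, 0.2]
grip_width: 0.0599
gripper_force: 0.0
```

```bash
python3 - <<'E'
from h import *
plan([.593,-.072,.020],-.5)
E
```

```text
clock 21.9 tcp [ 0.5926 -0.0707  0.0689] yaw -0.4972 tilt [-0.0002 -0.    ] w 0.0599 F [-0.1  0.3  0.2]
shift [ 1.   1.  48.9] turn [0.0001 0.0002 0.0028]
```

Emit:
{"op": "step_arm", "data": {
  "moves": [
    [1,1,15,0,0,0,60],
    [1,1,32,0,0,0,60],
    [1,1,44,0,0,0,60],
    [1,1,48,0,0,0,60],
    [1,1,48,0,0,0,60],
    [1,1,48,0,0,0,52],
    [1,1,48,0,0,0,48],
    [1,1,48,0,0,0,46]
  ],
  "grip_force": 40
}}

```text
clock: 22.7
tcp_pos: [0.5935, -0.0721, 0.0217]
orientation: [-3.045, 0.773, -0.002]
contact_force: [-0.1, 0.4, 0.5]
grip_width: 0.0463
gripper_force: 0.0
```

Emit:
{"op": "step_arm", "data": {
  "moves": [
    [0,0,0,0,0,0,43],
    [0,0,0,0,0,0,38],
    [0,0,0,0,0,0,36],
    [0,0,0,0,0,0,36],
    [0,0,0,0,0,0,36]
  ],
  "grip_force": 60
}}

```text
clock: 23.2
tcp_pos: [0.5934, -0.0722, 0.022]
orientation: [-3.045, 0.773, -0.002]
contact_force: [-1.4, 0.2, 6.8]
grip_width: 0.0426
gripper_force: 60.6
```

Emit:
{"op": "step_arm", "data": {
  "moves": [
    [0,0,-10,0,0,0,36],
    [0,0,-35,0,0,0,36],
    [0,0,-70,0,0,0,36],
    [0,0,-100,0,0,0,36],
    [-26,-30,-105,0,0,0,36],
    [-52,-60,-105,0,0,0,36],
    [-78,-90,-105,0,0,0,36],
    [-104,-120,-105,0,0,0,36]
  ]
}}

```text
clock: 24.0
tcp_pos: [0.5579, 0.0844, 0.1264]
orientation: [3.045, -0.773, -0.0]
contact_force: [0.4, 0.9, -2.7]
grip_width: 0.0423
gripper_force: 61.7
```

Emit:
{"op": "step_arm", "data": {
  "moves": [
    [-26,-30,0,0,0,0,36],
    [-52,-60,0,0,0,0,36],
    [-78,-90,0,0,0,0,36],
    [-100,-115,0,0,0,0,36],
    [-114,-132,0,0,0,0,36],
    [-118.3,-136.9,0,0,0,0,36],
    [-118.3,-136.9,0,0,0,0,36],
    [-118.3,-136.9,0,0,0,0,36]
  ]
}}

```text
clock: 24.8
tcp_pos: [0.5204, 0.2579, 0.126]
orientation: [3.043, -0.775, 0.0]
contact_force: [1.0, -0.4, -2.1]
grip_width: 0.0428
gripper_force: 61.7
```

Emit:
{"op": "step_arm", "data": {
  "moves": [
    [0,0,0,0,0,0,36],
    [0,0,0,0,0,0,36]
  ]
}}

```text
clock: 25.0
tcp_pos: [0.5206, 0.2582, 0.1261]
orientation: [3.044, -0.776, 0.0]
contact_force: [-0.6, -1.5, -3.4]
grip_width: 0.0427
gripper_force: 61.7
```

```bash
python3 - <<'E'
from h import *
import pickle
plan([.5214,.2598,.1],-.5)
d={n:r.grab_frame(n) for n in('wrist','side')}; pickle.dump(d,open('w7.pkl','wb'))
o=r.get_obs();t=o['tcp_pos']
measure(d['wrist'],t[:2],zt=t[2]+.031)
a=d['wrist']['image'];b=d['side']['image']
b=cv2.resize(b[140:260,140:260],(480,480),interpolation=cv2.INTER_CUBIC)
cv2.imwrite('pics/w7.png',np.hstack([a[:,160:480],b])[:,:,::-1])
E
```

```text
clock 25.0 tcp [0.5206 0.2582 0.1261] yaw -0.4996 tilt [ 0.0001 -0.0006] w 0.0427 F [-0.6 -1.5 -3.4]
shift [-0.1 -1.8 26.1] turn [ 0.0005 -0.0004  0.0004]
bush [0.5199 0.2586] pts 642 inl 419
```

View pics/w7.png

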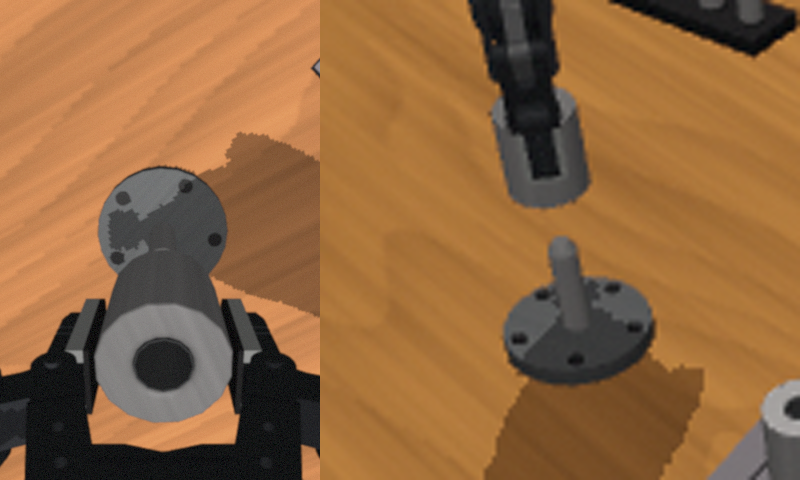

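The held bushing sits above the spindle, with the flange visible behind it at about (163,225) in the wrist half. I'll fit the flange in the same frame.

```bash
python3 - <<'E'
from h import *
import pickle
d=pickle.load(open('w7.pkl','rb'))
for n in d:
    f=d[n];W=cloud(f);Z=W[...,2]
    m=(abs(Z-.012)<.003)&(np.hypot(W[...,0]-.521,W[...,1]-.2585)<.055)
    cs,_=cv2.findContours(m.astype(np.uint8),cv2.RETR_EXTERNAL,cv2.CHAIN_APPROX_NONE)
    P=np.array([ray(f,q[0],.012)[:2] for q in max(cs,key=len)])
    g=lambda c:np.hypot(*(P-c).T)-.0418
    s=least_squares(g,[.521,.2585],loss='soft_l1',f_scale=.0005); print(n,s.x.round(4),len(P),(abs(g(s.x))<.001).sum())
    # bush: top ring z~.1573, foot ~.107
    o=[.5206,.2582]
    m=(abs(Z-.157)<.0025)&(np.hypot(W[...,0]-o[0],W[...,1]-o[1])<.03); v=W[m]; print('bush top z',np.median(v[:,2]),'mid',((v.min(0)+v.max(0))/2).round(4),np.ptp(v,axis=0).round(4))
    m=(Z>.098)&(Z<.16)&(np.hypot(W[...,0]-o[0],W[...,1]-o[1])<.03); print('lowest z',np.percentile(Z[m],1))
E
```

```text
wrist [0.5194 0.2598] 403 269
bush top z 0.1568880274920416 mid [0.5198 0.2561 0.157 ] [0.0452 0.0539 0.005 ]
lowest z 0.11107792027567547
side [0.5201 0.257 ] 113 46
bush top z 0.1571114860452536 mid [0.5213 0.2542 0.157 ] [0.0453 0.0496 0.0048]
lowest z 0.10826962115778807
```

Emit:
{"op": "step_arm", "data": {
  "moves": [
    [-0.6,-1.3,15,0,0,0,36],
    [-0.6,-1.3,28,0,0,0,36],
    [-0.6,-1.3,34,0,0,0,36],
    [-0.6,-1.3,37,0,0,0,36],
    [-0.6,-1.3,40,0,0,0,36],
    [-0.6,-1.3,43,0,0,0,36],
    [-0.6,-1.3,45,0,0,0,36],
    [-0.6,-1.3,45,0,0,0,36]
  ]
}}

```text
clock: 25.9
tcp_pos: [0.5204, 0.2602, 0.0808]
orientation: [3.044, -0.774, 0.0]
contact_force: [1.4, -3.1, -3.2]
grip_width: 0.0428
gripper_force: 61.7
```

No vertical load (Fz is just the weight), and the foot is 8 mm below the stub's top. Continuing down.

Emit:
{"op": "step_arm", "data": {
  "moves": [
    [0,0,3,0,0,0,36],
    [0,0,7,0,0,0,36],
    [0,0,11,0,0,0,36],
    [0,0,15,0,0,0,36],
    [0,0,20,0,0,0,36],
    [0,0,20,0,0,0,36]
  ]
}}

```text
clock: 26.5
tcp_pos: [0.5201, 0.2601, 0.06]
orientation: [3.043, -0.774, -0.001]
contact_force: [0.9, -4.8, -5.6]
grip_width: 0.0428
gripper_force: 61.5
```

Emit:
{"op": "step_arm", "data": {
  "moves": [
    [0,0,5,0,0,0,36],
    [0,0,10,0,0,0,36],
    [0,0,15,0,0,0,36],
    [0,0,20,0,0,0,36],
    [0,0,24,0,0,0,36],
    [0,0,27,0,0,0,36],
    [0,0,28,0,0,0,36],
    [0,0,28,0,0,0,36]
  ]
}}

```text
clock: 27.3
tcp_pos: [0.5203, 0.26, 0.0327]
orientation: [3.043, -0.774, -0.0]
contact_force: [1.3, -5.4, -2.8]
grip_width: 0.0429
gripper_force: 61.8
```

Emit:
{"op": "step_arm", "data": {
  "moves": [
    [0.4,0.7,0.5,0,0,0,36],
    [0.4,0.7,1.0,0,0,0,36],
    [0.4,0.7,1.4,0,0,0,36],
    [0.4,0.7,1.4,0,0,0,36]
  ]
}}

```text
clock: 27.7
tcp_pos: [0.5203, 0.26, 0.0317]
orientation: [3.045, -0.773, 0.0]
contact_force: [-0.1, -5.4, -0.9]
grip_width: 0.0426
gripper_force: 62.1
```

Emit:
{"op": "step_arm", "data": {
  "moves": [
    [0,0,0.4,0,0,0,36],
    [0,0,0.8,0,0,0,36],
    [0,0,0.8,0,0,0,36]
  ]
}}

```text
clock: 28.0
tcp_pos: [0.5203, 0.26, 0.031]
orientation: [3.044, -0.774, 0.0]
contact_force: [-0.3, -4.5, 0.2]
grip_width: 0.0427
gripper_force: 62.2
```

Emit:
{"op": "step_arm", "data": {
  "moves": [
    [0,0,0,0,0,0,50],
    [0,0,0,0,0,0,58],
    [0,0,0,0,0,0,60],
    [0,0,-20,0,0,0,60],
    [0,0,-50,0,0,0,60],
    [0,0,-90,0,0,0,60],
    [-20,20,-120,0,0,0,60],
    [-20,20,-120,0,0,0,60]
  ]
}}

```text
clock: 28.8
tcp_pos: [0.493, 0.2539, 0.1551]
orientation: [-3.041, 0.77, -0.006]
contact_force: [-0.8, -0.2, 0.2]
grip_width: 0.0603
gripper_force: 0.0
```

Emit:
{"op": "step_arm", "data": {
  "moves": [
    [-30,30,0,0,0,0,60],
    [-60,50,0,0,0,0,60],
    [-90,60,0,0,0,0,60],
    [-90,60,0,0,0,0,60]
  ]
}}

```text
clock: 29.2
tcp_pos: [0.3814, 0.2432, 0.1502]
orientation: [3.046, -0.766, -0.004]
contact_force: [-0.3, -0.0, 0.5]
grip_width: 0.0602
gripper_force: 0.0
```

```bash
python3 - <<'E'
from h import *
plan([.52,.26,.15],-.5)
for n in('top','side','wrist'):
    g=r.grab_frame(n); W=cloud(g);Z=W[...,2]
    for nm,p,z,q in(('spindle bush',[.5205,.2585],.062,.024),('b2',[.567,.003],.053,.024),('b3',[.541,.077],.053,.024),('handle',[.52,-.287],.1,.02)):
        m=(abs(Z-z)<.006)&(np.hypot(W[...,0]-p[0],W[...,1]-p[1])<.03); w=W[m]
        if len(w)>20: print(n,nm,np.median(w[:,2]).round(4),'mid',((w.min(0)+w.max(0))/2).round(4)[:2],np.ptp(w,axis=0).round(3),len(w))
    if n=='side': cv2.imwrite('pics/s8.png',g['image'][:,:,::-1])
E
```

```text
clock 29.2 tcp [0.3814 0.2432 0.1502] yaw -0.4927 tilt [-0.0025 -0.0006] w 0.0602 F [-0.3 -0.   0.5]
shift [114.2 -80.4  -0.2] turn [0.0017 0.0019 0.0073]
top spindle bush 0.0624 mid [0.5211 0.2596] [0.042 0.044 0.012] 337
top b2 0.0531 mid [0.5689 0.0032] [0.043 0.041 0.011] 280
top b3 0.053 mid [0.5414 0.0774] [0.043 0.043 0.009] 287
top handle 0.0997 mid [ 0.5215 -0.2867] [0.026 0.025 0.01 ] 134
side spindle bush 0.0621 mid [0.5196 0.259 ] [0.044 0.046 0.012] 212
side b2 0.0529 mid [0.5669 0.0021] [0.044 0.045 0.008] 283
side b3 0.0527 mid [0.5398 0.0759] [0.044 0.043 0.009] 264
side handle 0.1 mid [ 0.5191 -0.2878] [0.027 0.024 0.009] 227
wrist spindle bush 0.062 mid [0.5184 0.2608] [0.043 0.044 0.012] 5571
```

View pics/s8.png

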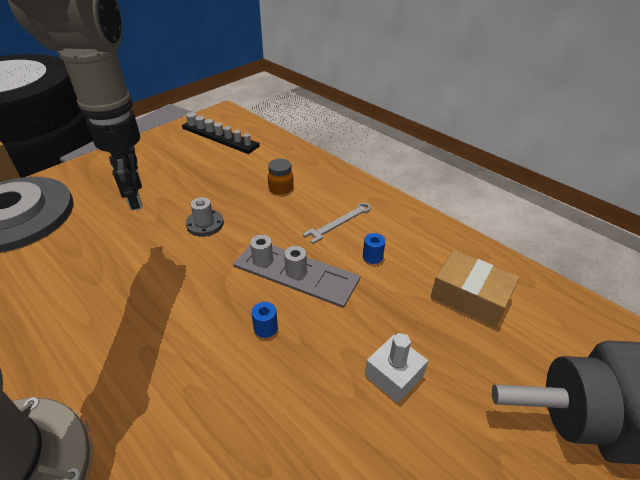

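The bushing is fully down on the flange at (203,213), with its top at 0.062 as expected. The gauge is home in its stand (handle top 0.100), the other two bushings are in their pockets, and the arm is clear.

```bash
python3 -c "
from bench import r
print(r.hand_in())"
```

```text
the job is handed in; nothing more can be done
None
```

I gauged the bushings right to left: bush_1 is the reamed one and is fully down on the spindle, bush_2 and bush_3 stopped part-way and stay in their pockets, the gauge is fully down in its stand, and the job was handed in at about 29 s (hand-in returned no verdict).

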